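# Hold the setting key in the guard window

### The arm

A 6-joint arm with a two-finger parallel gripper is mounted at the origin on the work surface. World frame = base frame: x ahead of the robot, y to its left, z up, the work surface at z = 0. Lengths are in m, angles in rad, forces in N, time in s.
With the tool pointing down it reaches from about 0.25 to 0.775 m from the base axis. Payload 4 kg.
Tool frame: the origin (TCP) lies at the very end of the fingers, on their centre line; the grasp point (between the pads) lies 19 mm behind it; z points along the fingers, y is the direction in which the jaws open and shut (so a half turn about z gives the same grasp; the last joint's range is limited). The gripper opens to 94 mm and grips with 3 to 60 N. Pads are 16 mm wide; open, the fingers measure 119 mm over their backs; the gripper's body (75 mm by 177 mm) begins 78 mm behind the grasp point.
Start: joints at [-1.443, 0.087, 1.371, -0, 1.684, -0.103], TCP at [0.126, -0.535, 0.206] pointing down, gripper open.
Joint ranges: [-3.1, 3.1], [-0.76, 2.03], [0.27, 2.55], [-1.08, 4.22], [0.17, 2.65], [-2.57, 2.57]. Speed limits (rad/s): [2.79, 2.79, 3.14, 3.14, 3.14, 3.14].

### API

Orientations are given as a unit quaternion [w, x, y, z].
In Python, from rig import arm gives the robot as it stands.
- The arm moves only by the shell command python3 -m pendant 'ROWS' [FORCE]. ROWS is JSON, a list of rows, each a list of 7 numbers: the gripper command: -1 is shut, 1 is fully open, values between are in proportion, then the shift along the tool's x, y, z in cm, then the turn, a rotation vector about the tool's x, y, z in rad. In form: [[jaw, tx, ty, tz, rx, ry, rz], ...]. A call has 1 to 10 rows; each row shifts and turns the commanded pose from where the row before left it, along the tool's axes as they then stand; what a row does not reach is not made up. A row lasts 1/10 s, in which the tool goes at most 50 mm and 8.59 degrees, less where a joint would pass 70% of its speed; a pose out of reach is approached as far as the arm can. A call is refused whole if a number of a shift passes 5 or a number of a turn 0.15, either way. A call with a gripper value outside its range is refused whole. The fingers move at their own pace and stop on an object; FORCE is the grip in N (left out, the last holds). Time passes only in rows, so rows that do not move let the fingers close. It gives the time, the measured TCP pose, the force and the opening at its end, in the units of the state.
- arm.observe(): the state, without advancing time (a new reading comes with each control period).
- arm.read_camera(name): name is "scene" or "side" or "wrist"; returns a dict with "pixels" (480x640x3 uint8, blue, green, red), "fx", "fy", "cx", "cy" (pixels), "eye" and "rotation" of the camera in the world. Camera axes: x right, y down, z forward; pixel columns grow to the right and rows downward; lengths in m; the calibration is good to about 2 mm. A picture is of the moment at which its call begins. There is no depth.
- arm.close_job(): hands the job in, once; it reports no verdict.
The state is a dict: "t": time; "joint_positions": joint angles; "joint_velocities": joint speeds; "joint_torque": joint torques, N m; "tcp_pos": TCP position; "ee_rot": TCP orientation; "wrist_force": force on the tool from outside, world axes, zero at the start; "ft_torque": the same for the moment, N m; "grip_width": opening from 0.0 (shut) to 1.0 (fully open).
Only numpy, scipy, OpenCV 4.12 (cv2) and the standard library are available. Lean on these libraries where they do the work, as an engineer would, in place of code of your own. Each camera call takes 0.05 s, during which the arm holds its last target. There are 200 camera calls.

### The job

The lathe's setting key (steel blade, blue handle with an orange end) has fallen over: stand it upright on the bench, blade down. Then take it by the handle, pass its blade down through the yellow-edged window in the top of the green guard box and push the red spring plunger inside down nearly to its stop; this is a hold-to-run device, so finish while still gripping the key and holding the plunger down. Leave the other things on the bench where they are.

Things in the scene. Friction and masses are not known exactly. Their poses are not given: they have to be found in the camera images.
- key: Setting key, a bar 28 mm (own x) by 44 mm (own y), 130 mm long (own z), about 0.3 kg. Lower 70 mm steel (last 5 mm stepped in to 22 x 38), upper 60 mm blue handle with orange end, flush: grip it anywhere. Origin: centre of the blade end face; own z points to the orange end. Starts lying on a 44 mm-wide face, own z level. Balances 53 mm from the origin.
- window (a point): Centre of the yellow-edged window in the guard box top, at the plate upper face, 100 mm above the bench. Hole 32 mm (point x) by 48 mm (point y): 2 mm clearance on each side of the key. Fixed green box 170 mm (x) by 190 mm (y), 100 mm high; aluminium top plate 10 mm thick, hollow beneath. Its z is up, x and y along the box sides.
- plunger (a joint): Red plunger (disc 34 mm across) centred under the window. Value: how far it is pressed down, 0 to 0.014 m (stop). At 0 its top is 45 mm below the plate upper face. The spring needs about 4 N to start it and 10 N to reach the stop; the weight of the key alone does not press it down.
- can: Red spray can, 56 mm across, 110 mm tall, standing loose; origin under its centre. Bystander.
- blue_coupling: Blue pipe coupling, a ring 96 mm across and 60 mm high, loose; origin under its centre. Bystander.
- orange_coupling: Orange pipe coupling, a ring 90 mm across and 50 mm high, loose; origin under its centre. Bystander.
- ear_defenders: Yellow ear defenders with black band, about 140 x 150 mm and 68 mm high, loose, on the far side; origin under the middle. Bystander.
- calculator: Black calculator 130 x 75 x 15 mm, lying loose on the near side; origin under its centre. Bystander.
- wrench: Steel wrench 200 mm long, lying loose on the far side; origin under its middle. Bystander.
Mind the look-alikes: they are no part of the job. Of the things that look like the key, the middle-sized one is meant.

How it is judged:
On the way, in this order (a step that is already met when the one before it is completed fails the run):
1. the key stands upright on the bench, blade down (angle between key's own z axis and vertical below 0.12 rad and height (world z) of key below 0.006 m and linear speed of key below 0.03 m/s), for 0.2 s.
2. the blade has entered the window (z of key in the frame of window below -0.012 m and horizontal distance between key and window below 0.008 m and angle between key's own z axis and vertical below 0.15 rad), for 0.1 s.
At the end, for the whole second after the job is handed in: The key is in the window, blade down and within 0.15 rad of upright, its tip at least 50 mm below the plate's upper face, the plunger pressed 9 mm or more (of 14), and the fingers still grip the key (not merely pushing on its top), all at rest (value of joint plunger above 0.009 m and z of key in the frame of window below -0.05 m and horizontal distance between key and window below 0.008 m and angle between key's own z axis and vertical below 0.15 rad and contact force between the fingers and key above 2 N and z of the grasp point in the frame of key below 0.138 m and linear speed of key below 0.02 m/s); the arm keeps its last pose, push and grip.
It fails at once if one of the other things on the bench is moved more than 40 mm (distance of any of can, blue_coupling, orange_coupling, ear_defenders, calculator, wrench from where it was at the start of the episode above 0.04 m).
It also fails if it takes over 69 s, if anything falls off the work surface, if the arm or the gripper's body presses on something with over 40 N, if the wrist force passes 120 N, or if a joint passes its speed limit or range.

## Working session

There is one attempt and no reset: what is moved stays moved. The work goes in short steps, Python scripts to look and compute and a shell command to move; the robot and the scene stay as the last step left them, time stands still between calls to the robot, and variables do not carry over. Pictures are saved under pics/ and viewed, about 8 in all and at most 12, crops included, and the job is handed in when it is done.

```bash
ls; mkdir -p pics
cat > h.py <<'E'
import numpy as np, cv2
from rig import arm
def shot(n,f=None):
    c=arm.read_camera(n)
    if f: cv2.imwrite('pics/'+f,c['pixels'])
    return c
def ray(c,u,v):
    d=np.array(c['rotation'])@np.array([(u-c['cx'])/c['fx'],(v-c['cy'])/c['fy'],1]); return np.array(c['eye']),d
def onz(c,u,v,z):
    e,d=ray(c,u,v); return e+d*(z-e[2])/d[2]
def proj(c,p):
    q=np.array(c['rotation']).T@(np.array(p)-np.array(c['eye'])); return np.array([c['fx']*q[0]/q[2]+c['cx'],c['fy']*q[1]/q[2]+c['cy']])
E
python3 - <<'E'
from h import *
for n in('scene','side','wrist'):
    c=shot(n,n+'0.png'); print(n,c['eye'],c['fx'],np.round(c['rotation'],3).tolist())
print(arm.observe())
E
```

```text
pics
scene [ 1.01564485 -0.76724745  1.06980569] 434.54146288923863 [-0.347, 0.897, 0.252, -0.108]
side [-0.02507828 -1.1508893   1.38172641] 572.4073802861218 [-0.369, 0.902, -0.209, 0.081]
wrist [ 0.202053   -0.51787606  0.38518387] 386.22799843722146 [0.107, 0.776, -0.616, -0.085]
{'t': 0.15, 'joint_positions': array([-1.44308365e+00,  8.77766174e-02,  1.37187513e+00,  1.83543866e-05,
        1.68360132e+00, -1.03142128e-01]), 'joint_velocities': array([ 1.27684919e-04, -2.94291046e-03, -3.06251328e-03, -1.25924985e-03,
        3.98305905e-04, -3.95651464e-05]), 'joint_torque': array([ 7.83795695e-04, -3.40643013e+01, -3.02792895e+01,  7.17863557e-02,
        3.05079343e-02, -1.06650093e-04]), 'tcp_pos': array([ 0.1257717 , -0.53500243,  0.20459398]), 'ee_rot': array([-8.30252627e-04,  9.93345190e-01,  1.15172234e-01, -1.07998416e-06]), 'wrist_force': array([-0.02803455, -0.66829142, -0.04847884]), 'ft_torque': array([-0.02971488, -0.03052602,  0.01999054]), 'grip_width': 1.0000370791147166}
```

```bash
sed -i "s/import numpy as np, cv2/import numpy as np, cv2\nfrom scipy.spatial.transform import Rotation as R/; s/    return c$/    c['rotation']=R.from_quat(np.roll(c['rotation'],-1)).as_matrix(); return c/" h.py; cat h.py
```

```text
import numpy as np, cv2
from scipy.spatial.transform import Rotation as R
from rig import arm
def shot(n,f=None):
    c=arm.read_camera(n)
    if f: cv2.imwrite('pics/'+f,c['pixels'])
    c['rotation']=R.from_quat(np.roll(c['rotation'],-1)).as_matrix(); return c
def ray(c,u,v):
    d=np.array(c['rotation'])@np.array([(u-c['cx'])/c['fx'],(v-c['cy'])/c['fy'],1]); return np.array(c['eye']),d
def onz(c,u,v,z):
    e,d=ray(c,u,v); return e+d*(z-e[2])/d[2]
def proj(c,p):
    q=np.array(c['rotation']).T@(np.array(p)-np.array(c['eye'])); return np.array([c['fx']*q[0]/q[2]+c['cx'],c['fy']*q[1]/q[2]+c['cy']])
```

View pics/scene0.png

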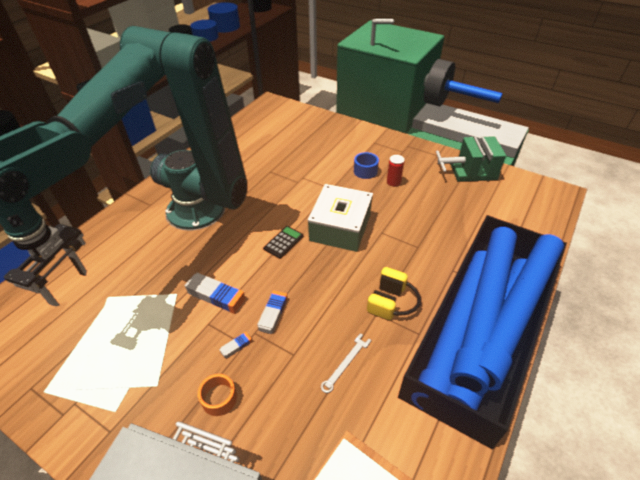

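View pics/side0.png

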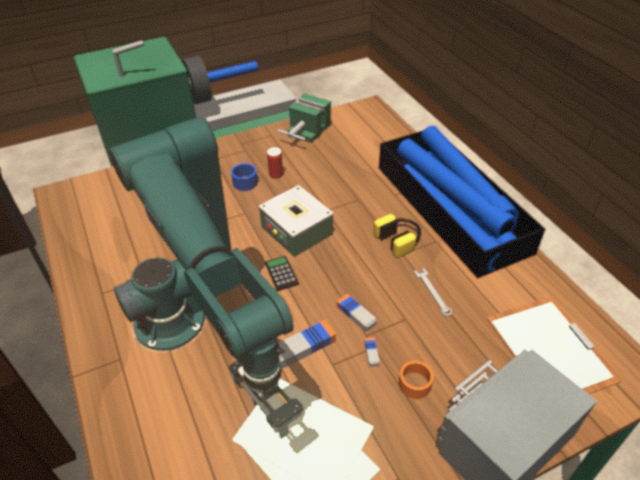

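The scene view shows three look-alikes; the middle-sized key is at scene (272,312) / side (356,311), orange end up-right in scene. Window at scene (341,206) / side (296,210).

Run:
```python
from h import *
S=shot('scene');D=shot('side')
for n,c,pts in(('scene',S,dict(key=[(281,295),(265,328)],box=(341,206))),('side',D,dict(key=[(343,298),(370,325)],box=(296,210)))):
    for u in pts['key']: print(n,'key',onz(c,*u,.028).round(3))
    print('win',onz(c,*pts['box'],.1).round(3))
for n,u,z in(('can',(396,158),.11),('blue',(366,158),.06),('orange',(217,382),.05),('calc',(284,241),.015),('ear',(392,292),.04),('big',(215,292),.03),('small',(235,345),.02)): print(n,onz(S,*u,z).round(3))
W=shot('wrist'); q=np.roll(arm.observe()['ee_rot'],-1); T=R.from_quat(q).as_matrix()
print('cam in tool',T.T@(W['eye']-arm.observe()['tcp_pos']), (T.T@W['rotation']).round(3).tolist(), T.round(3).tolist())
```

```text
scene key [ 0.509 -0.175  0.028]
scene key [ 0.535 -0.292  0.028]
win [0.506 0.188 0.1  ]
side key [ 0.5   -0.171  0.028]
side key [ 0.524 -0.296  0.028]
win [0.504 0.185 0.1  ]
can [0.555 0.511 0.11 ]
blue [0.431 0.519 0.06 ]
orange [ 0.536 -0.491  0.05 ]
calc [0.383 0.022 0.015]
ear [ 0.788 -0.005  0.04 ]
big [ 0.334 -0.269  0.03 ]
small [ 0.493 -0.375  0.02 ]
cam in tool [ 0.07823373  0.0004813  -0.180564  ] [[-0.001, -0.963, -0.271], [1.0, -0.001, 0.0], [-0.001, -0.271, 0.963]] [[0.973, 0.229, -0.0], [0.229, -0.973, 0.001], [0.0, -0.001, -1.0]]
```

```bash
python3 -m pendant '[[1,4.44,-2.09,-0.45,0,0,0],[1,4.44,-2.09,-0.45,0,0,0],[1,4.44,-2.09,-0.45,0,0,0],[1,4.44,-2.09,-0.45,0,0,0],[1,4.44,-2.09,-0.45,0,0,0],[1,4.44,-2.09,-0.45,0,0,0],[1,4.44,-2.09,-0.45,0,0,0],[1,4.44,-2.09,-0.45,0,0,0],[1,4.44,-2.09,-0.45,0,0,0],[1,4.44,-2.09,-0.45,0,0,0]]'
python3 -m pendant '[[1,0,0,0,0,0,-0.15],[1,0,0,0,0,0,-0.15],[1,0,0,0,0,0,-0.15],[1,0,0,0,0,0,-0.15],[1,0,0,0,0,0,-0.15],[1,0,0,0,0,0,-0.15],[1,0,0,0,0,0,-0.15],[1,0,0,0,0,0,-0.15],[1,0,0,0,0,0,-0.15],[1,0,0,0,0,0,-0.15]]'
python3 - <<'E'
from h import *
W=shot('wrist','w1.png'); print(W['eye'],arm.observe()['joint_positions'].round(3))
for p in((.505,-.173,.028),(.53,-.294,.028)):print(proj(W,p))
E
```

```text
t: 1.3
tcp_pos: [0.5116, -0.2288, 0.2508]
ee_rot: [0.0, 0.993, 0.115, 0.0]
wrist_force: [-0.0, -0.9, -0.9]
grip_width: 1.0
t: 2.3
tcp_pos: [0.5102, -0.2304, 0.2503]
ee_rot: [-0.0, 0.646, 0.763, -0.0]
wrist_force: [-0.6, 0.3, -0.2]
grip_width: 0.999
[ 0.49667776 -0.1532455   0.4310974 ] [-0.525  0.105  1.263 -0.     1.774 -0.695]
[316.67299758 148.65156015]
[320.59210357 262.97965078]
```

View pics/w1.png

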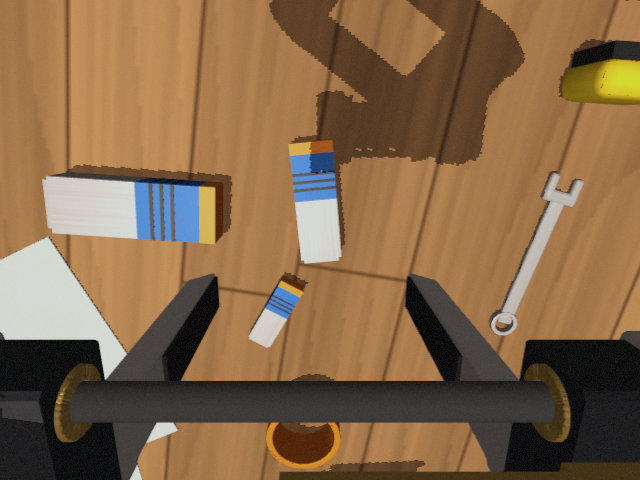

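Wrist view: key's orange end near (311,143), blade end near (320,262), tilted a few degrees; I'll measure corners by mask.

Run:
```python
from h import *
W=shot('wrist'); im=W['pixels'][130:275,275:355]; hsv=cv2.cvtColor(im,cv2.COLOR_BGR2HSV); h,s,v=cv2.split(hsv)
steel=((s<40)&(v>120)); blue=(h>95)&(h<130)&(s>60); m0=(steel|blue)
org=(h>5)&(h<25)&(s>150)
print([hsv[y,x].tolist() for y,x in((17,25),(17,50),(17,5),(60,5),(100,45))])
m=(m0|((s>170)&(h<25)&(v>60)&(np.arange(im.shape[0])[:,None]<25)&(np.arange(80)[None]<60))).astype('uint8')*255
m=cv2.morphologyEx(m,cv2.MORPH_CLOSE,np.ones((5,5))); m=cv2.morphologyEx(m,cv2.MORPH_OPEN,np.ones((5,5)))
cs=max(cv2.findContours(m,0,2)[0],key=cv2.contourArea)
b=cv2.boxPoints(cv2.minAreaRect(cs))+[275,130]
print(b); P=np.array([onz(W,*q,.028)[:2] for q in b]); print(P.round(4), [np.linalg.norm(P[i]-P[i-1]).round(4) for i in range(4)],P.mean(0))
cv2.imwrite('pics/w1c.png',cv2.resize(np.hstack([im,cv2.cvtColor(m,8)]),None,fx=4,fy=4,interpolation=0))
# window from scene & side: dark hole + yellow rim
for n,(u,v) in(('scene',(341,206)),('side',(296,210))):
    c=shot(n); im=c['pixels']; cr=im[v-20:v+20,u-25:u+25]; hh,ss,vv=cv2.split(cv2.cvtColor(cr,cv2.COLOR_BGR2HSV))
    y=((hh>15)&(hh<40)&(ss>70)&(vv>90)).astype('uint8'); k=max(cv2.findContours(y,0,2)[0],key=cv2.contourArea)
    b=cv2.boxPoints(cv2.minAreaRect(k))+[u-25,v-20]; print(n,b.tolist()); P=np.array([onz(c,*q,.1)[:2] for q in b]); print(P.round(4),P.mean(0))
```

```text
[[21, 160, 213], [13, 201, 160], [15, 137, 171], [15, 142, 169], [45, 7, 216]]
[[288.61378479 141.19703293]
 [332.65796661 138.11393356]
 [341.20160675 260.1658783 ]
 [297.15742493 263.24897766]]
[[ 0.4754 -0.1705]
 [ 0.5189 -0.16  ]
 [ 0.552  -0.2869]
 [ 0.5047 -0.2986]] [np.float64(0.1314), np.float64(0.0447), np.float64(0.1311), np.float64(0.0488)] [ 0.5127562  -0.22901348]
scene [[329.52941513061523, 210.88235473632812], [333.2941207885742, 195.82353115081787], [351.6470603942871, 200.4117660522461], [347.8823547363281, 215.47058868408203]]
[[0.485  0.1476]
 [0.4577 0.2193]
 [0.5227 0.2303]
 [0.5475 0.1591]] [0.50321999 0.18910309]
side [[282.4424753189087, 207.63716506958008], [292.4778747558594, 196.16813898086548], [308.61946868896484, 210.29203414916992], [298.58406829833984, 221.76106071472168]]
[[0.4676 0.2159]
 [0.5216 0.2552]
 [0.541  0.1646]
 [0.488  0.1281]] [0.50453729 0.19095161]
```

View pics/w1c.png

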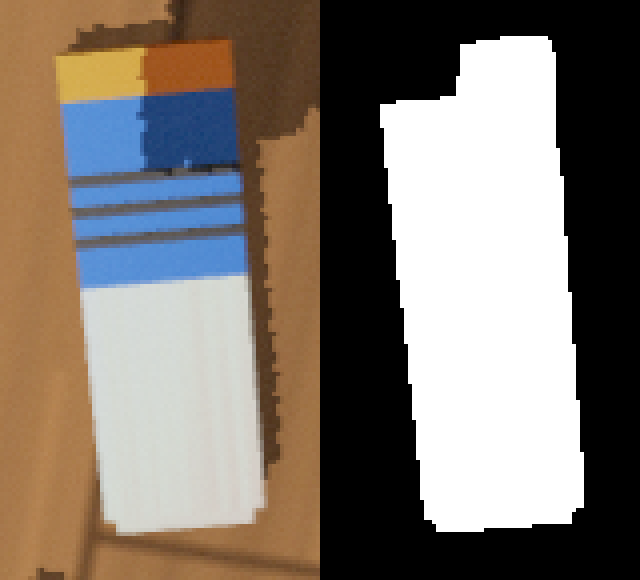

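```bash
python3 -m pendant '[[1,0,0,0,0,0,-0.075],[1,0,0,0,0,-0.15,0],[1,0,0,0,0,-0.15,0],[1,0,0,0,0,-0.15,0],[1,0,0,0,0,-0.15,0],[1,0,0,0,0,0,0]]'
cat >> h.py <<'E'
def tool():
    o=arm.observe(); return o['tcp_pos'],R.from_quat(np.roll(o['ee_rot'],-1)).as_matrix(),o
def go(target):
    p,T,o=tool(); print('delta cm in tool',(T.T@(np.array(target)-p)*100).round(2),'tcp',p.round(4)); print('axes x',T[:,0].round(3),'y',T[:,1].round(3),'z',T[:,2].round(3),'q',o['joint_positions'].round(2),'F',o['wrist_force'].round(1),'w',o['grip_width']*94)
E
python3 - <<'E'
from h import *
# from earlier wrist view corners at z=.028 
B=(np.array([.552,-.2869])+[.5047,-.2986])/2; O=(np.array([.4754,-.1705])+[.5189,-.16])/2
k=(O-B)/np.linalg.norm(O-B); C=(O+B)/2; print('k',k,np.arctan2(k[1],k[0]))
g=C+.035*k; p,T,o=tool(); print('grasp',g)
t=np.array([*g,0]); t[:2]+=.019*T[:2,2]; t[2]=.009; go(t); go(t-.08*T[:,2])
E
```

```text
t: 3.1
tcp_pos: [0.5083, -0.2264, 0.246]
ee_rot: [0.23, 0.59, 0.752, -0.184]
wrist_force: [-0.2, -0.6, -1.1]
grip_width: 1.0
k [-0.23769271  0.9713404 ] 1.8107861177857636
grasp [ 0.50443076 -0.19500309]
delta cm in tool [15.03  0.49 18.44] tcp [ 0.5083 -0.2264  0.246 ]
axes x [-0.199  0.803 -0.562] y [ 0.972  0.237 -0.005] z [ 0.129 -0.547 -0.827] q [-0.2  -0.1   1.6  -0.55  1.4  -0.41] F [-0.2 -0.6 -1.1] w 93.95628531472298
delta cm in tool [15.03  0.49 10.44] tcp [ 0.5083 -0.2264  0.246 ]
axes x [-0.199  0.803 -0.562] y [ 0.972  0.237 -0.005] z [ 0.129 -0.547 -0.827] q [-0.2  -0.1   1.6  -0.55  1.4  -0.41] F [-0.2 -0.6 -1.1] w 93.95628531472298
```

```bash
python3 -m pendant '[[1,3.76,0.12,1,0,0,0],[1,3.76,0.12,3,0,0,0],[1,3.76,0.12,3,0,0,0],[1,3.75,0.13,3,0,0,0],[1,0,0,2.5,0,0,0],[1,0,0,2.5,0,0,0],[1,0,0,2,0,0,0],[1,0,0,0,0,0,0],[1,0,0,0,0,0,0]]'
python3 - <<'E'
from h import *
p,T,o=tool();g=np.array([0.5044,-.1950]); t=np.array([*g,0]); t[:2]+=.019*T[:2,2]; t[2]=.009; go(t)
E
```

```text
t: 4.0
tcp_pos: [0.509, -0.2029, 0.0259]
ee_rot: [0.232, 0.593, 0.749, -0.183]
wrist_force: [0.4, 0.4, 0.3]
grip_width: 0.998
delta cm in tool [ 0.79 -0.26  1.51] tcp [ 0.509  -0.2029  0.0259]
axes x [-0.189  0.804 -0.564] y [0.973 0.23  0.001] z [ 0.13  -0.549 -0.826] q [-0.15  0.08  1.88 -0.66  1.04 -0.07] F [0.4 0.4 0.3] w 93.84573342595759
```

```bash
python3 -m pendant '[[1,0.4,-0.13,0.75,0,0,0],[1,0.4,-0.13,0.75,0,0,0],[1,0,0,0,0,0,0],[-1,0,0,0,0,0,0],[-1,0,0,0,0,0,0],[-1,0,0,0,0,0,0],[-1,0,0,0,0,0,0],[-1,0,0,0,0,0,0],[-1,0,0,0,0,0,0],[-1,0,0,0,0,0,0]]' 50
python3 - <<'E'
from h import *
go([.5069,-.2055,.009])
E
```

```text
t: 5.0
tcp_pos: [0.5066, -0.2044, 0.0085]
ee_rot: [0.232, 0.592, 0.75, -0.183]
wrist_force: [0.5, -0.3, 0.2]
grip_width: 0.468
delta cm in tool [-0.13  0.    0.02] tcp [ 0.5066 -0.2044  0.0085]
axes x [-0.192  0.803 -0.565] y [0.972 0.233 0.   ] z [ 0.132 -0.549 -0.825] q [-0.15  0.1   1.9  -0.67  1.   -0.05] F [ 0.5 -0.3  0.2] w 44.031041980562875
```

```bash
python3 -m pendant '[[-1,-1.1,0,-1.6,0,0,0],[-1,-2.26,0,-3.3,0,0,0],[-1,-2.26,0,-3.3,0,0,0],[-1,-1.6,0,-2.4,0,0,0],[-1,0,0,0,0,0,0]]'
python3 -m pendant '[[-1,0,0,0,0,0.1,0],[-1,0,0,0,0,0.15,0],[-1,0,0,0,0,0.15,0],[-1,0,0,0,0,0.15,0],[-1,0,0,0,0,0.15,0],[-1,0,0,0,0,0.15,0],[-1,0,0,0,0,0.15,0],[-1,0,0,0,0,0.15,0],[-1,0,0,0,0,0.15,0],[-1,0,0,0,0,0.15,0]]'
python3 -m pendant '[[-1,0,0,0,0,0.12,0],[-1,0,0,0,0,0,0],[-1,0,0,0,0,0,0]]'
python3 - <<'E'
from h import *
go([.5,-.2,.1]); W=shot('wrist')['pixels']; S=shot('scene')['pixels'][180:380,170:370]; D=shot('side')['pixels'][200:400,250:450]
cv2.imwrite('pics/c3.png',np.hstack([cv2.resize(S,(400,400)),cv2.resize(D,(400,400))]))
E
```

```text
t: 5.5
tcp_pos: [0.509, -0.2045, 0.1418]
ee_rot: [0.236, 0.592, 0.749, -0.181]
wrist_force: [1.1, -0.1, -2.3]
grip_width: 0.465
t: 6.5
tcp_pos: [0.506, -0.2049, 0.1343]
ee_rot: [-0.326, 0.565, 0.713, 0.257]
wrist_force: [0.5, 0.4, -2.8]
grip_width: 0.464
t: 6.8
tcp_pos: [0.5058, -0.2039, 0.1338]
ee_rot: [-0.368, 0.549, 0.693, 0.288]
wrist_force: [1.2, 0.4, -2.5]
grip_width: 0.467
delta cm in tool [-2.5  -0.46  2.33] tcp [ 0.5058 -0.2039  0.1338]
axes x [-0.128  0.549  0.826] y [ 0.973  0.232 -0.004] z [-0.193  0.803 -0.564] q [-0.78  0.65  1.08  0.58  2.22 -0.85] F [ 1.2  0.4 -2.5] w 43.85245030104032
```

View pics/c3.png

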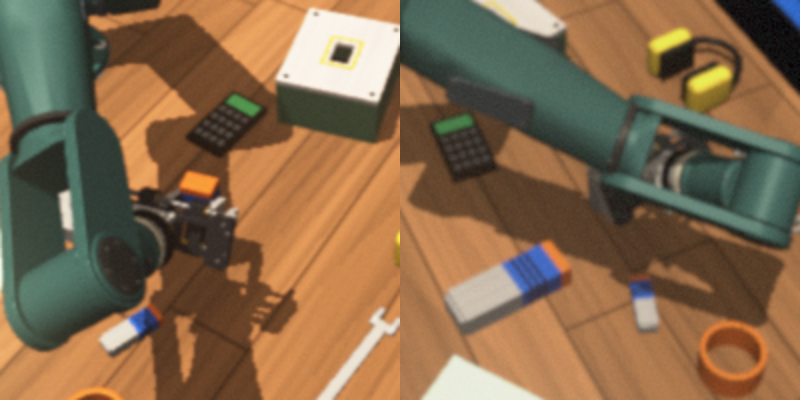

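```bash
python3 -m pendant '[[-1,-1.2,0,0.8,0,0,0],[-1,-1.2,0,0.8,0,0,0],[-1,-0.7,0,0.5,0,0,0],[-1,0,0,0,0,0,0],[-1,0,0,0,0,0,0]]'
python3 -m pendant '[[-1,-0.12,0,0.08,0,0,0],[-1,-0.12,0,0.08,0,0,0],[-1,-0.12,0,0.08,0,0,0],[-1,0,0,0,0,0,0]]'
python3 -m pendant '[[-1,-0.08,0,0.06,0,0,0],[-1,-0.08,0,0.06,0,0,0],[-1,0,0,0,0,0,0]]'
```

```text
t: 7.45
tcp_pos: [0.5062, -0.2041, 0.0989]
ee_rot: [-0.367, 0.548, 0.694, 0.289]
wrist_force: [0.7, -0.1, -3.2]
grip_width: 0.467
t: 7.85
tcp_pos: [0.5063, -0.2044, 0.0948]
ee_rot: [-0.366, 0.548, 0.695, 0.289]
wrist_force: [-1.2, -0.0, -3.7]
grip_width: 0.467
t: 8.15
tcp_pos: [0.5063, -0.2043, 0.0927]
ee_rot: [-0.366, 0.548, 0.695, 0.289]
wrist_force: [-0.9, 0.3, -2.3]
grip_width: 0.466
```

```bash
for i in 1 2; do python3 -m pendant '[[-1,-0.08,0,0.06,0,0,0],[-1,0,0,0,0,0,0]]' | grep -E "tcp|force"; done;  python3 -m pendant '[[-1,-0.08,0,0.06,0,0,0],[-1,0,0,0,0,0,0]]'| grep -E "tcp|force"
```

```text
tcp_pos: [0.5063, -0.2042, 0.0918]
wrist_force: [0.9, 0.3, -2.6]
tcp_pos: [0.5064, -0.2043, 0.0913]
wrist_force: [-0.3, 0.7, -1.1]
tcp_pos: [0.5063, -0.2042, 0.0913]
wrist_force: [-0.1, -0.7, 3.5]
```

```bash
python3 -m pendant '[[-0.03,0,0,0,0,0,0],[0.0,0,0,0,0,0,0],[0.03,0,0,0,0,0,0],[0.1,0,0,0,0,0,0],[0.3,0,0,0,0,0,0],[1,0,0,0,0,0,0],[1,0,0,0,0,0,0],[1,0,0,0,0,0,0]]'
python3 - <<'E'
from h import *
go([.5,-.2,.1]); S=shot('scene')['pixels'][200:350,190:340]; W=shot('wrist')['pixels']
cv2.imwrite('pics/c4.png',np.hstack([cv2.resize(S,(400,400)),cv2.resize(W,(400,400))]))
E
```

```text
t: 9.55
tcp_pos: [0.5063, -0.2042, 0.0898]
ee_rot: [-0.366, 0.548, 0.695, 0.289]
wrist_force: [-1.3, -0.2, -0.1]
grip_width: 0.854
delta cm in tool [ 1.15 -0.51 -0.12] tcp [ 0.5063 -0.2042  0.0898]
axes x [-0.132  0.55   0.825] y [ 0.973  0.233 -0.   ] z [-0.192  0.802 -0.565] q [-0.78  0.69  1.11  0.55  2.16 -0.9 ] F [-1.3 -0.2 -0.1] w 80.32158743673949
```

View pics/c4.png

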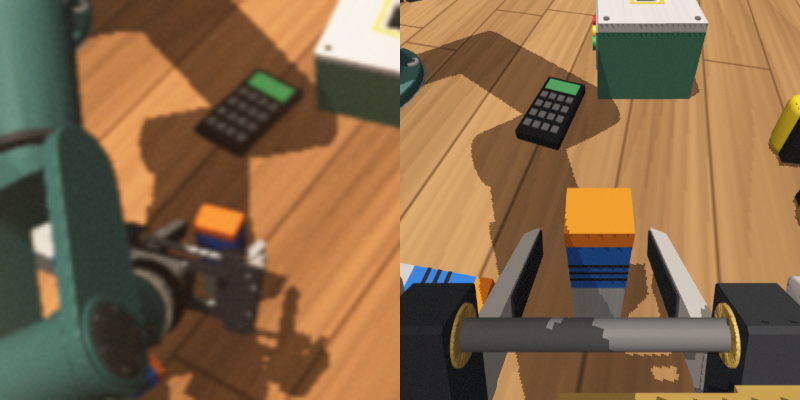

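```bash
python3 -m pendant '[[1,0,0,-1.5,0,0,0],[1,0,0,-3,0,0,0],[1,0,0,-4,0,0,0],[1,0,0,-4,0,0,0],[1,3.5,0,-2.5,0,0,0],[1,3.5,0,-2.5,0,0,0],[1,3.5,0,-2.5,0,0,0],[1,0,0,0,0,0,0]]'
python3 -m pendant '[[1,0,0,0,0,-0.15,0],[1,0,0,0,0,-0.15,0],[1,0,0,0,0,-0.15,0],[1,0,0,0,0,-0.15,0],[1,0,0,0,0,-0.15,0],[1,0,0,0,0,-0.15,0],[1,0,0,0,0,-0.07,0],[1,0,0,0,0,0,0],[1,0,0,0,0,0,0]]'
python3 - <<'E'
from h import *
go([.5,-.19,.25]); W=shot('wrist','w5.png'); print(proj(W,(.50,-.19,.13)))
E
```

```text
t: 10.45
tcp_pos: [0.5309, -0.3075, 0.2966]
ee_rot: [-0.36, 0.548, 0.698, 0.288]
wrist_force: [0.5, 0.9, 1.3]
grip_width: 0.999
t: 11.35
tcp_pos: [0.5306, -0.3065, 0.289]
ee_rot: [-0.001, 0.619, 0.785, 0.0]
wrist_force: [-0.3, -0.1, -0.3]
grip_width: 0.995
delta cm in tool [12.04 -0.25  3.92] tcp [ 0.5306 -0.3065  0.289 ]
axes x [-0.233  0.972  0.002] y [ 0.972  0.233 -0.001] z [-0.001  0.001 -1.   ] q [-0.62  0.23  1.04  0.    1.87 -0.85] F [-0.3 -0.1 -0.3] w 93.5057495818661
[309.53902442  74.22919411]
```

View pics/w5.png

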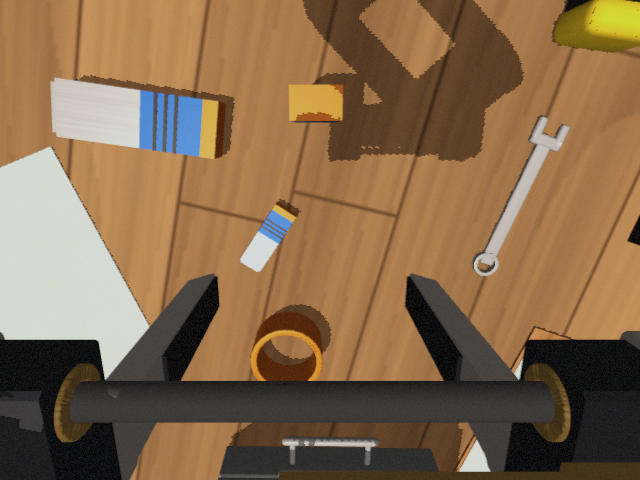

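Run:
```python
from h import *
W=shot('wrist'); im=W['pixels'][70:135,275:360]; h,s,v=cv2.split(cv2.cvtColor(im,cv2.COLOR_BGR2HSV))
m=((h<26)&(s>155)&(v>90)).astype('uint8')*255; m=cv2.morphologyEx(m,cv2.MORPH_OPEN,np.ones((5,5)));m=cv2.morphologyEx(m,cv2.MORPH_CLOSE,np.ones((5,5)))
c=max(cv2.findContours(m,0,2)[0],key=cv2.contourArea); b=cv2.boxPoints(cv2.minAreaRect(c))+[275,70]
print(b.tolist()); 
for b in (b,np.array([(289,85),(343,85),(343,121),(290,121)])):
    P=np.array([onz(W,*q,.13)[:2] for q in b]); print(P.round(4).tolist(),P.mean(0),[np.linalg.norm(P[i]-P[i-1]).round(4) for i in range(4)],[np.arctan2(*(P[i]-P[i-1])[::-1]).round(3) for i in range(4)])
go([*P.mean(0),.2])
```

```text
[[289.0, 83.0], [343.0, 83.0], [343.0, 119.0], [289.0, 119.0]]
[[0.4852, -0.2011], [0.5284, -0.1909], [0.5355, -0.2182], [0.4913, -0.2288]] [ 0.51011467 -0.20975034] [np.float64(0.0283), np.float64(0.0443), np.float64(0.0283), np.float64(0.0454)] [np.float64(1.789), np.float64(0.234), np.float64(-1.315), np.float64(-2.908)]
[[0.4856, -0.2026], [0.5288, -0.1924], [0.5359, -0.2198], [0.4925, -0.2301]] [ 0.51068842 -0.21123179] [np.float64(0.0284), np.float64(0.0444), np.float64(0.0284), np.float64(0.0446)] [np.float64(1.818), np.float64(0.234), np.float64(-1.315), np.float64(-2.908)]
delta cm in tool [9.83 0.3  8.83] tcp [ 0.5307 -0.3077  0.2881]
axes x [-0.232  0.973  0.002] y [ 0.973  0.232 -0.002] z [-0.002  0.002 -1.   ] q [-0.62  0.23  1.04  0.    1.87 -0.85] F [ 0.7 -0.1 -0.7] w 93.87181819145492
```

```bash
python3 -m pendant '[[1,3.3,0.1,2,0,0,0],[1,3.3,0.1,2,0,0,0],[1,3.23,0.1,2,0,0,0],[1,0,0,2.5,0,0,0],[1,0,0,0,0,0,0],[1,0,0,0,0,0,0]]'
python3 - <<'E'
from h import *
go([.5104,-.2105,.093])
E
```

```text
t: 12.05
tcp_pos: [0.5109, -0.2116, 0.2037]
ee_rot: [-0.001, 0.62, 0.785, -0.0]
wrist_force: [0.9, -0.1, 0.0]
grip_width: 0.997
delta cm in tool [ 0.1   0.   11.07] tcp [ 0.5109 -0.2116  0.2037]
axes x [-0.231  0.973  0.002] y [ 0.973  0.231 -0.002] z [-0.002  0.001 -1.   ] q [-0.5   0.1   1.36 -0.    1.68 -0.73] F [ 0.9 -0.1  0. ] w 93.6889353774767
```

```bash
python3 -m pendant '[[1,0.1,0,3,0,0,0],[1,0,0,3,0,0,0],[1,0,0,2.5,0,0,0],[1,0,0,1.57,0,0,0],[1,0,0,1,0,0,0],[1,0,0,0,0,0,0],[1,0,0,0,0,0,0]]'
python3 -m pendant '[[0,0,0,0,0,0,0],[0,0,0,0,0,0,0],[0,0,0,0,0,0,0],[-1,0,0,0,0,0,0],[-1,0,0,0,0,0,0],[-1,0,0,0,0,0,0],[-1,0,0,0,0,0,0]]' 50
python3 -m pendant '[[-1,0,0,-1,0,0,0],[-1,0,0,-4,0,0,0],[-1,0,0,-4,0,0,0],[-1,0,0,-3,0,0,0],[-1,0,0,0,0,0,0],[-1,0,0,0,0,0,0]]'
python3 - <<'E'
from h import *
go([.504,.18,.32])
E
```

```text
t: 12.75
tcp_pos: [0.5116, -0.2106, 0.0952]
ee_rot: [0.001, 0.62, 0.785, 0.0]
wrist_force: [-0.3, -0.1, -0.3]
grip_width: 1.001
t: 13.45
tcp_pos: [0.5107, -0.2096, 0.0938]
ee_rot: [-0.0, 0.619, 0.785, -0.0]
wrist_force: [-0.6, -0.7, 0.6]
grip_width: 0.464
t: 14.05
tcp_pos: [0.5106, -0.2096, 0.2135]
ee_rot: [0.0, 0.619, 0.785, -0.0]
wrist_force: [0.4, 0.4, -3.6]
grip_width: 0.467
delta cm in tool [ 38.04   8.43 -10.66] tcp [ 0.5106 -0.2096  0.2135]
axes x [-0.233  0.973 -0.   ] y [ 0.973  0.233 -0.   ] z [-0. -0. -1.] q [-0.49  0.09  1.35 -0.    1.7  -0.73] F [ 0.4  0.4 -3.6] w 43.853279645598896
```

```bash
python3 -m pendant '[[-1,1.8,0.9,-2,0,0,0],[-1,3.65,1.8,-2,0,0,0],[-1,3.65,1.8,-0.65,0,0,0],[-1,3.65,1.8,0,0,0,0],[-1,3.65,1.8,0,0,0,0],[-1,3.65,1.8,0,0,0,0],[-1,3.65,1.8,0,0,0,0],[-1,3.65,1.8,0,0,0,0],[-1,3.65,1.8,0,0,0,0],[-1,3.65,1.8,0,0,0,0]]'
python3 -m pendant '[[-1,1.8,0.9,0,0,0,0],[-1,0,0,0,0,0,-0.1],[-1,0,0,0,0,0,-0.15],[-1,0,0,0,0,0,-0.15],[-1,0,0,0,0,0,-0.15],[-1,0,0,0,0,0,-0.15],[-1,0,0,0,0,0,-0.15],[-1,0,0,0,0,0,-0.15],[-1,0,0,0,0,0,-0.15],[-1,0,0,0,0,0,-0.15]]'
python3 -m pendant '[[-1,0,0,0,0,0,-0.035],[-1,0,0,0,0,0,0],[-1,0,0,0,0,0,0],[-1,0,0,0,0,0,0]]'
python3 - <<'E'
from h import *
go([.504,.187,.26]); W=shot('wrist','w6.png'); print(proj(W,(.504,.187,.1)))
E
```

```text
t: 15.05
tcp_pos: [0.5953, 0.1686, 0.2561]
ee_rot: [-0.002, 0.619, 0.785, -0.003]
wrist_force: [0.6, -0.4, -2.0]
grip_width: 0.462
t: 16.05
tcp_pos: [0.6001, 0.1858, 0.2573]
ee_rot: [-0.003, 0.015, 1.0, -0.001]
wrist_force: [0.6, 0.0, -2.5]
grip_width: 0.465
t: 16.45
tcp_pos: [0.6006, 0.1864, 0.2592]
ee_rot: [-0.001, 0.001, 1.0, -0.0]
wrist_force: [1.6, -0.7, -3.4]
grip_width: 0.464
delta cm in tool [ 9.66  0.04 -0.06] tcp [0.6006 0.1864 0.2592]
axes x [-1.     0.002  0.002] y [ 0.002  1.    -0.001] z [-0.002 -0.001 -1.   ] q [ 0.21  0.27  1.06 -0.    1.82 -1.36] F [ 1.6 -0.7 -3.4] w 43.613722014165994
[313.51263418 106.50354749]
```

View pics/w6.png

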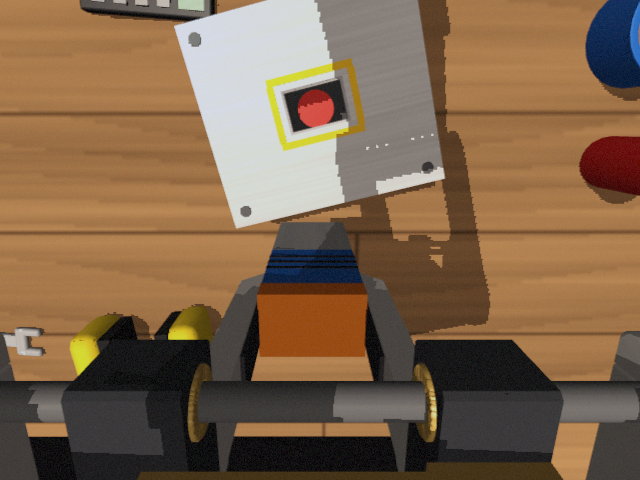

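Run:
```python
from h import *
W=shot('wrist'); im=W['pixels'][40:170,245:385]; h,s,v=cv2.split(cv2.cvtColor(im,cv2.COLOR_BGR2HSV))
m=((h>20)&(h<35)&(s>110)&(v>90)).astype('uint8')*255; m=cv2.morphologyEx(m,cv2.MORPH_CLOSE,np.ones((3,3)))
cs,hi=cv2.findContours(m,cv2.RETR_CCOMP,2); i=max(range(len(cs)),key=lambda j:cv2.contourArea(cs[j]) if hi[0][j][3]<0 else 0)
inn=max([c for c,H in zip(cs,hi[0]) if H[3]==i],key=cv2.contourArea)
for c in(cs[i],inn):
    b=cv2.approxPolyDP(cv2.convexHull(c),5,True)[:,0]+[245,40]; r=cv2.boxPoints(cv2.minAreaRect(c))+[245,40]
    for q in(b,r):
        P=np.array([onz(W,*u,.1)[:2] for u in q]); print(q.round(1).tolist(),P.mean(0).round(4),[np.linalg.norm(P[i]-P[i-1]).round(4) for i in range(len(P))],[np.degrees(np.arctan2(*(P[i]-P[i-1])[::-1])).round(1) for i in range(len(P))])
# plate corners
P=np.array([onz(W,*u,.1)[:2] for u in((175,27),(236,228),(445,179))]); d=np.diff(P,axis=0); print(np.degrees(np.arctan2(d[:,1],d[:,0])),np.linalg.norm(d,axis=1))
# key tip pose check in hand: top face corners
K=np.array([onz(W,*u,.2592-.0938+.13)[:2] for u in((258,295),(366,293),(366,356),(258,357))]); print(K.round(4),K.mean(0))
print(tool()[0])
```

```text
[[350, 59], [364, 129], [283, 149], [266, 80]] [0.5031 0.1889] [np.float64(0.0705), np.float64(0.0563), np.float64(0.0711), np.float64(0.0569)] [np.float64(102.9), np.float64(13.6), np.float64(-76.6), np.float64(-167.1)]
[[263.8, 80.2], [350.8, 57.6], [369.1, 128.2], [282.0, 150.7]] [0.5031 0.1894] [np.float64(0.0584), np.float64(0.0731), np.float64(0.0576), np.float64(0.0766)] [np.float64(-166.4), np.float64(103.3), np.float64(17.0), np.float64(-76.0)]
[[346, 66], [359, 124], [286, 142], [272, 86]] [0.5031 0.1889] [np.float64(0.0626), np.float64(0.047), np.float64(0.0638), np.float64(0.0462)] [np.float64(104.0), np.float64(14.8), np.float64(-76.7), np.float64(-166.7)]
[[270.5, 84.1], [347.2, 64.9], [362.1, 124.5], [285.4, 143.6]] [0.5029 0.1894] [np.float64(0.0491), np.float64(0.0645), np.float64(0.0485), np.float64(0.0671)] [np.float64(-166.7), np.float64(102.9), np.float64(16.3), np.float64(-76.5)]
[ 13.41558785 103.31314458] [0.16967908 0.19124906]
[[0.587  0.1638]
 [0.5862 0.2078]
 [0.6153 0.2088]
 [0.6157 0.1627]] [0.60107044 0.18576729]
[0.60077686 0.18658715 0.25989713]
```

```bash
python3 -m pendant '[[-1,1.78,0.07,0,0,0,0],[-1,4,0.1,0,0,0,0],[-1,4,0.1,0,0,0,0],[-1,0,0,0,0,0,-0.117],[-1,0,0,0,0,0,-0.117],[-1,0,0,0,0,0,0],[-1,0,0,0,0,0,0],[-1,0,0,0,0,0,0]]'
python3 - <<'E'
from h import *
go([.503,.1893,.205]); p,T,o=tool(); print(np.degrees(np.arctan2(T[1,0],T[0,0])))
E
```

```text
t: 17.35
tcp_pos: [0.5033, 0.1895, 0.2603]
ee_rot: [0.0, -0.115, 0.993, -0.0]
wrist_force: [-0.3, -1.0, -3.3]
grip_width: 0.465
delta cm in tool [ 0.03 -0.01  5.53] tcp [0.5033 0.1895 0.2603]
axes x [-0.973 -0.229  0.   ] y [-0.229  0.973 -0.   ] z [ 0. -0. -1.] q [ 0.25  0.06  1.3  -0.    1.79 -1.55] F [-0.3 -1.  -3.3] w 43.744835514683466
-166.74572770116256
```

```bash
python3 -m pendant '[[-1,0,0,2,0,0,0],[-1,0,0,2,0,0,0],[-1,0,0,1.8,0,0,0],[-1,0,0,0,0,0,0],[-1,0,0,0,0,0,0],[-1,0,0,0,0,0,0]]'; python3 -m pendant '[[-1,0,0,0.2,0,0,0],[-1,0,0,0.2,0,0,0],[-1,0,0,0.2,0,0,0],[-1,0,0,0.2,0,0,0],[-1,0,0,0,0,0,0]]'
python3 -m pendant '[[-1,0,0,0.2,0,0,0],[-1,0,0,0.2,0,0,0],[-1,0,0,0,0,0,0]]'
```

```text
t: 17.95
tcp_pos: [0.5039, 0.1897, 0.2038]
ee_rot: [0.001, -0.116, 0.993, 0.0]
wrist_force: [-0.2, -0.4, -1.9]
grip_width: 0.463
t: 18.45
tcp_pos: [0.5028, 0.1895, 0.1939]
ee_rot: [-0.0, -0.116, 0.993, -0.0]
wrist_force: [-0.6, 0.4, -2.6]
grip_width: 0.464
t: 18.75
tcp_pos: [0.5029, 0.1895, 0.1898]
ee_rot: [-0.0, -0.116, 0.993, -0.0]
wrist_force: [-0.5, -0.2, -3.3]
grip_width: 0.467
```

```bash
for i in 1 2 3; do python3 -m pendant '[[-1,0,0,0.15,0,0,0],[-1,0,0,0.15,0,0,0],[-1,0,0,0,0,0,0]]' | grep -E "tcp|force"; done
```

```text
tcp_pos: [0.503, 0.1895, 0.187]
wrist_force: [-0.5, 0.1, -2.4]
tcp_pos: [0.5029, 0.1895, 0.184]
wrist_force: [0.0, -0.2, -2.1]
tcp_pos: [0.5029, 0.1895, 0.181]
wrist_force: [0.0, -0.5, -3.8]
```

```bash
python3 -m pendant '[[-1,0,0,0.4,0,0,0],[-1,0,0,0.4,0,0,0],[-1,0,0,0.4,0,0,0],[-1,0,0,0.4,0,0,0],[-1,0,0,0.4,0,0,0],[-1,0,0,0.4,0,0,0],[-1,0,0,0.4,0,0,0],[-1,0,0,0,0,0,0],[-1,0,0,0,0,0,0]]'
for i in 1 2 3 4; do python3 -m pendant '[[-1,0,0,0.15,0,0,0],[-1,0,0,0.1,0,0,0],[-1,0,0,0,0,0,0],[-1,0,0,0,0,0,0]]' | grep -E "tcp|force"; done
```

```text
t: 20.55
tcp_pos: [0.503, 0.1895, 0.1532]
ee_rot: [-0.0, -0.116, 0.993, -0.0]
wrist_force: [0.0, 0.1, -2.7]
grip_width: 0.467
tcp_pos: [0.5031, 0.1895, 0.1509]
wrist_force: [0.7, -0.0, -3.4]
tcp_pos: [0.5032, 0.1896, 0.1488]
wrist_force: [-0.1, -1.4, 0.4]
tcp_pos: [0.5032, 0.1895, 0.1461]
wrist_force: [-0.2, -1.0, 2.2]
tcp_pos: [0.5033, 0.1896, 0.1436]
wrist_force: [-0.0, -0.4, 2.5]
```

```bash
for i in 1 2 ; do python3 -m pendant '[[-1,0,0,0.15,0,0,0],[-1,0,0,0.15,0,0,0],[-1,0,0,0,0,0,0],[-1,0,0,0,0,0,0]]' | grep -E "tcp|force"; done;  python3 -m pendant '[[-1,0,0,0,0,0,0],[-1,0,0,0,0,0,0],[-1,0,0,0,0,0,0],[-1,0,0,0,0,0,0]]'
```

```text
tcp_pos: [0.5033, 0.1896, 0.1406]
wrist_force: [-0.6, -0.2, 3.8]
tcp_pos: [0.5033, 0.1896, 0.1377]
wrist_force: [-0.7, 0.5, 6.0]
t: 23.35
tcp_pos: [0.5033, 0.1896, 0.1378]
ee_rot: [0.0, -0.116, 0.993, -0.0]
wrist_force: [-1.3, -0.5, 6.2]
grip_width: 0.463
```

Run:
```python
from h import *
S=shot('scene')['pixels'][130:280,270:420]; D=shot('wrist')['pixels']
cv2.imwrite('pics/c7.png',np.hstack([cv2.resize(S,(400,400)),cv2.resize(D,(400,400))]))
```

```text
(no output)
```

View pics/c7.png

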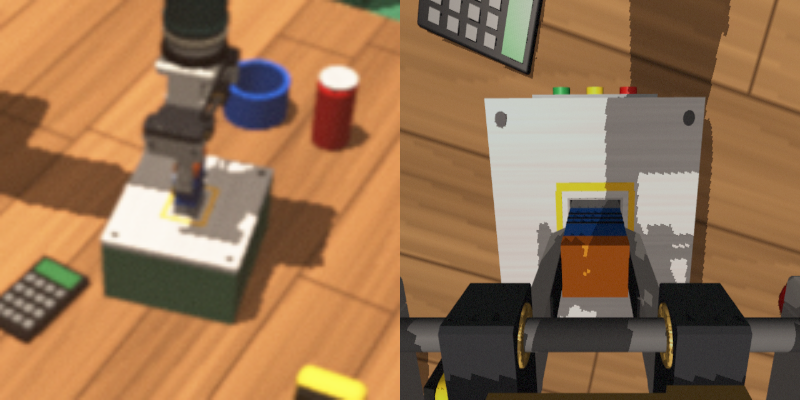

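The key stands in the window, centred and upright between the fingers. I'm handing in.

```bash
python3 -c "
from rig import arm
print(arm.close_job())"
```

```text
the job is handed in; nothing more can be done
None
```

I stood the middle-sized key upright on the bench and let go of it. I then re-gripped it by the handle from above, turned it to the box's yaw (about 13°), and passed the blade through the window onto the plunger. I handed in with the key still gripped at the 50 N grip setting, at about 23.4 s of the 69 s allowed; `close_job` gives no verdict.

**Last checks:**
- **Plunger:** the tool moved down about 11 mm after first contact. The net push of about 9 N suggests roughly 12 mm. Both are estimates, because the plunger value itself can't be read; the requirement is 9 mm.
- **Tip depth:** about 56 mm below the plate, worked out from the tool height and assuming the key did not slip in the grip.
- **Grip and alignment:** the opening read about 43.5 mm on the 44 mm handle. The last picture showed the key upright and centred in the window. No jamming or side load above about 1.5 N was felt on the way in.
- **Bystanders:** I touched nothing else that I know of, and the ones I could see in the last picture had not obviously moved. I did not measure their positions again.

No check failed. The window position measured from the three cameras disagreed by about 2 mm, and I used the wrist camera's value.

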